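# Lock the jar clamp of a culture shaker

## Task

The clamp on the shaker is loose. Screw the brass castle nut down (clockwise from above) until it is firmly tight on the blue clamp plate, then turn it only a little further, to the next place where a pair of its slots lines up with the slot across the stud. Then take the red locking key from its stand, lower it into the lined-up slots until it sits fully home, let go, and leave the jars and the spray bottle around as they are.

Things in the scene. Friction and masses are not known exactly. Their poses are not given: they have to be found in the camera images.
- nut_mid (a point): Brass castle nut: hexagon 55 mm across flats (63.5 over corners), 34 high; on it a round crown, 52 across, 14 high, with six open slots 11 wide, 14 deep, one above the middle of each flat. Point on the axis, half-way up the hexagon: 17 above its underside, 17 below the slot floors. z up; x through the middle of a flat, along its slot; flats and slots every 60 degrees from x.
- nut: The same nut, origin at the centre of its underside. It stays where left. Clockwise from above lowers it 1 mm/rad (follow it down), turning freely (0.05 N m) for an unknown 0.3 to 4.3 rad; then the sprung washer under it meets the plate, it sinks no further (7 mm below) and resistance grows 0.25 to 0.45 N m/rad. Firmly tight: 0.15 N m above free. Over 40 N on the plate (2.3 rad) is too tight.
- stud_slot (a point): Top of the steel stud, 32 mm diameter, on the nut's axis, in the middle of the slot across it. z up; x along the slot, 11 wide, 26 deep, open above and at both ends. It never turns. With the nut tight the point is 14 to 17 mm above the nut's slot floors. The stud stands in the centre of a shaker 206 mm square, platform 62 mm above the table, with four jars under the clamp plate.
- plate: Loose blue cross-shaped clamp plate that the nut presses on, 152 mm from tip to tip, 6 mm thick, lying on the lids of four jars, the stud going through its centre. The origin is the centre of its underside. Not to be handled.
- key_mid (a point): Red locking key, 0.1 kg: bar 100 mm long (x), 8 thick (y), 20 high, and on its middle a grip tab 36 long (x), 14 thick (y), 32 high. Point at the tab's centre, 36 above the bar's bottom; z up. A grey stand (130 x 70, 26 high) holds the bar loosely, its bottom 12 mm above the table; lift straight up. Fully home, the bar rests on two slot floors and the point is 53 mm above nut_mid.
- jar_a_mid (a point): Bystander: a culture jar with green plantlets and a white lid, 64 mm diameter (lid 68), 95 mm high, loose; point at its centre.
- jar_b_mid (a point): Bystander: another such jar; point at its centre.
- jar_c_mid (a point): Bystander: another such jar; point at its centre.
- spray_mid (a point): Bystander: a white bottle with a red cap, 60 mm diameter, 170 mm high, loose; point half-way up.

How it is judged:
By the outcome, as a careful person would: the job done as asked, in the order asked, and still so for the second after the job is handed in, with the robot touching nothing.
It also fails if it takes over 72 s, if anything falls off the work surface, if the arm or the gripper's body presses on something with over 40 N, if the wrist force passes 120 N, or if a joint passes its speed limit or range.

## Robot

A 6-joint arm with a two-finger parallel gripper is mounted at the origin on the work surface. World frame = base frame: x ahead of the robot, y to its left, z up, the work surface at z = 0. Lengths are in mm, angles in rad, forces in N, time in s.
With the tool pointing down it reaches from about 300 to 775 mm from the base axis. Payload 14.6 kg.
Tool frame: the origin (TCP) lies at the very end of the fingers, on their centre line; the grasp point (between the pads) lies 19 mm behind it; z points along the fingers, y is the line along which they close (so a half turn about z gives the same grasp; the last joint's range is limited). The gripper opens to 94 mm and grips with 3 to 60 N. Pads are 16 mm wide; open, the fingers measure 119 mm over their backs; the gripper's body (75 mm by 177 mm) begins 78 mm behind the grasp point.
Start: joints at [1.181, 0.3, 1.521, -0, 1.321, -0.067], TCP at [174.47, 521.584, 205.446] pointing down, gripper open.
Joint ranges: [-3.03, 3.03], [-0.79, 2.21], [0.23, 2.52], [-1.04, 4.18], [0, 3.07], [-2.55, 2.55]. Speed limits (rad/s): [2.22, 2.22, 2.57, 3.14, 3.14, 3.14].

## Interface

Orientations are given as [roll, pitch, yaw] about the fixed x, y, z axes, in that order (R = Rz(yaw) Ry(pitch) Rx(roll)).
In Python, from cell import manip, camera, get_calibration gives the robot as it stands. The module is installed in compiled form; this text tells all that it offers.
- The arm moves only by the tool jog_arm, never from a script. Its argument "plan" is one flat list of numbers, 6 for each row, row after row: the shift along the world's x, y, z in m, then the turn, a rotation vector about the world's x, y, z in degrees. A call has 1 to 20 rows; each row is the pose to reach, as a shift and turn from the pose commanded when the call began; what a row does not reach only later rows make up. A row lasts 1/10 s, in which the tool goes at most 50 mm and 8.59 degrees, less where a joint would pass 70% of its speed; a pose out of reach is approached as far as the arm can. A call with a gripper value outside its range is refused whole. "claw" is the finger opening in m, from 0 to 0.094, set as the call begins (left out, the last holds). The fingers move at their own pace and stop on an object; "force" is the grip in N (left out, the last holds). Time passes only in rows, so rows that repeat a pose let the fingers close. It gives the time, the measured TCP pose, the force, the opening and the grip force at its end, in the units of the state.
- manip.read_state(): the state, without advancing time (a new reading comes with each control period).
- camera(name): name is "scene" or "top" or "wrist"; returns (picture, depth): 384x512x3 uint8, red, green, blue; 384x512 float32, mm along the optical axis (not along the pixel's ray), 0 where there is no reading.
- get_calibration(name): a dict with "fx", "fy", "cx", "cy" (pixels), "origin" and "attitude" of the camera in the world. Camera axes: x right, y down, z forward; pixel columns grow to the right and rows downward; lengths in mm; the calibration is good to about 2 mm. A picture is of the moment at which its call begins: read the wrist's pose just before it. get_calibration takes no time and is no camera call; for the wrist camera it gives the pose at the moment of the call.
- manip.sign_off(): hands the job in; it is judged then, once.
The state is a dict: "clock": time; "joints": joint angles; "qd": joint speeds; "effort": joint torques, N m; "eef_pos": TCP position; "eef_rot": TCP orientation; "wrist_force": force on the tool from outside, world axes, zero at the start; "moment": the same for the moment, N m; "finger_gap": finger opening in mm; "finger_force": force on a finger pad.
Only numpy, scipy, OpenCV 4.12 (cv2) and the standard library are available. Lean on these libraries where they do the work, as an engineer would, in place of code of your own. Each camera call takes 0.05 s, during which the arm holds its last target. There are 200 camera calls.

## Working session

There is one attempt and no reset: what is moved stays moved. The work goes in short steps, Python scripts to look and compute and a tool call to move; the robot and the scene stay as the last step left them, time stands still between calls to the robot, and variables do not carry over. Pictures are saved under pics/ and viewed, at most 10 in all, crops included, and the job is handed in when it is done.

Besides the shell and the picture viewer there is one more tool, called after "Call:" by a JSON object that holds its "name" and its "arguments", one argument or row to a line. jog_arm: Moves the arm, as the interface text tells. Its arguments: {"type":"object","properties":{"plan":{"type":"array"},"claw":{"type":"number"},"force":{"type":"number"}},"required":["plan"]}

```bash
mkdir -p pics
cat > h.py <<'E'
import numpy as np, cv2
from cell import manip, camera, get_calibration
def grab(n):
    c=get_calibration(n); p,d=camera(n); return c,p,d
def R(c):
    a=np.array(c["attitude"],float)
    if a.shape==(3,3): return a
    from scipy.spatial.transform import Rotation as Ro
    return Ro.from_euler('xyz',a).as_matrix()
def cloud(c,d):
    v,u=np.mgrid[:d.shape[0],:d.shape[1]]
    P=np.dstack([(u-c["cx"])/c["fx"]*d,(v-c["cy"])/c["fy"]*d,d])
    return P@R(c).T+np.array(c["origin"])
def plane(c,uv,z):
    uv=np.atleast_2d(uv).astype(float)
    r=np.c_[(uv[:,0]-c["cx"])/c["fx"],(uv[:,1]-c["cy"])/c["fy"],np.ones(len(uv))]@R(c).T
    o=np.array(c["origin"]); return o+r*((z-o[2])/r[:,2])[:,None]
def save(n,p): cv2.imwrite("pics/"+n,p[:,:,::-1])
E
python3 - <<'E'
from h import *
print(manip.read_state())
I=[]
for n in("scene","top"):
    c,p,d=grab(n); print(n,c); np.savez(n,p=p,d=d); I.append(p)
    h=cv2.cvtColor(p,cv2.COLOR_RGB2HSV); P=cloud(c,d)
    for nm,lo,hi in(("red",(0,150,80),(8,255,255)),("brass",(15,80,80),(32,255,255)),("blue",(100,120,60),(125,255,255))):
        m=cv2.inRange(h,lo,hi); k,l,s,ce=cv2.connectedComponentsWithStats(m)
        for i in range(1,k):
            if s[i,4]>40: q=P[(l==i)&(d>0)]; print(nm,s[i],ce[i].round(),np.median(q,0).round(),np.percentile(q[:,2],97).round())
save("scene.png",I[0]);save("top.png",cv2.resize(I[1],None,fx=1.5,fy=1.5))
E
```

```text
{'clock': 0.0, 'joints': array([ 1.18139246e+00,  3.00453017e-01,  1.52157208e+00, -2.80001608e-05,
        1.32071329e+00, -6.66048105e-02]), 'qd': array([ 1.48643716e-03,  1.36091022e-03,  1.45867789e-03, -1.00319693e-04,
       -8.80441671e-05, -7.52070560e-04]), 'effort': array([-1.68462971e-03, -5.31800365e+01, -3.52740633e+01,  7.07458332e-02,
        2.43849680e-02,  8.50221397e-06]), 'eef_pos': array([174.38439631, 521.34505084, 204.90006087]), 'eef_rot': array([-3.14044765e+00, -4.91942976e-05,  2.81880051e+00]), 'wrist_force': array([-0.86769184,  0.12924161,  0.17337733]), 'moment': array([-0.00212612, -0.00278577, -0.01522446]), 'finger_force': 0.0, 'finger_gap': 93.89610320894943}
scene {'fx': 422.33025210816487, 'fy': 422.33025210816487, 'cx': 249.01313157653772, 'cy': 189.95574542448736, 'origin': array([1011.49773007, -655.69754448,  864.03721988]), 'attitude': array([-2.30253805,  0.01613032,  0.66152349])}
red [174 294  13  12 123] [180. 300.] [ 614. -381.  170.] 172.0
brass [497 178  15  27 207] [506. 193.] [1044. 1121. -418.] -412.0
blue [222 216  66  38 910] [253. 234.] [ 616. -144.  140.] 143.0
top {'fx': 406.8304134736217, 'fy': 406.8304134736217, 'cx': 260.2214315357647, 'cy': 197.95002917051065, 'origin': array([ 257.25189966,  -31.56625531, 1484.3092341 ]), 'attitude': array([-2.93903526,  0.00454884, -1.59000504])}
red [190 213  13  23  60] [196. 224.] [463. 198.  60.] 70.0
brass [ 39  38  15  55 523] [44. 60.] [1401. 1066. -416.] -406.0
brass [  0 114  33  15 421] [ 17. 121.] [1062. 1169. -417.] -406.0
brass [133 167  21  16  92] [144. 174.] [658. 403.  18.] 24.0
brass [280 168  15  19  96] [287. 177.] [ 585. -121.  191.] 203.0
blue [265 159  44  43 573] [286. 182.] [ 581. -118.  141.] 146.0
```

View pics/scene.png

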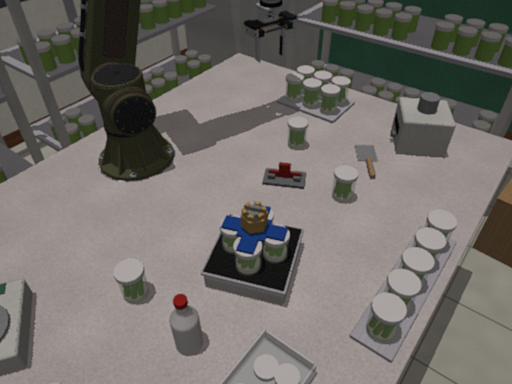

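View pics/top.png

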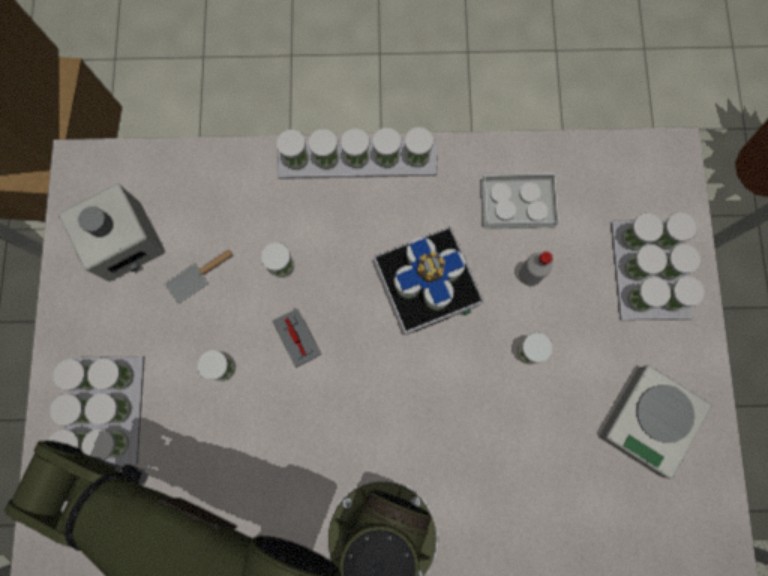

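The scene shows the shaker with the nut at about (583,-119), the key stand at (463,198), and the jars and spray bottle clear of both. I'll look at the key first, since it is on the way to the nut.

Call:
{"name": "jog_arm", "arguments": {
  "plan": [0.289,-0.324,0.12,0,0,0,0.289,-0.324,0.12,0,0,0,0.289,-0.324,0.12,0,0,0,0.289,-0.324,0.12,0,0,0,0.289,-0.324,0.12,0,0,0,0.289,-0.324,0.12,0,0,0,0.289,-0.324,0.12,0,0,0,0.289,-0.324,0.12,0,0,0,0.289,-0.324,0.12,0,0,0,0.289,-0.324,0.12,0,0,0,0.289,-0.324,0.12,0,0,0,0.289,-0.324,0.12,0,0,0,0.289,-0.324,0.12,0,0,0]
}}

```text
clock: 1.4
eef_pos: [462.7, 198.5, 325.2]
eef_rot: [-3.141, -0.0, 2.821]
wrist_force: [-0.0, -0.3, 0.8]
finger_gap: 94.0
finger_force: 0.0
```

```bash
cat > key.py <<'E'
from h import *
import sys
s=manip.read_state(); print(s["clock"],s["eef_pos"],s["eef_rot"],s["finger_gap"],s["wrist_force"])
c,p,d=grab("wrist"); print(c); save(sys.argv[1],p); np.savez("wk",p=p,d=d)
h=cv2.cvtColor(p,cv2.COLOR_RGB2HSV); P=cloud(c,d)
m=(cv2.inRange(h,(0,120,50),(8,255,255))|cv2.inRange(h,(172,120,50),(180,255,255)))>0
k,l,st,_=cv2.connectedComponentsWithStats(m.astype(np.uint8)); i=1+st[1:,4].argmax(); m=(l==i)&(d>0)
q=P[m]; print(st[i],np.percentile(q[:,2],[5,25,50,75,95]).round(1))
for lo,hi in((22,40),(56,72)):
    w=m&(P[:,:,2]>lo)&(P[:,:,2]<hi); w=cv2.morphologyEx(w.astype(np.uint8),cv2.MORPH_OPEN,np.ones((2,2)))>0
    if w.sum()<20: continue
    X=P[w]; r=cv2.minAreaRect(X[:,:2].astype(np.float32)); print(lo,w.sum(),np.median(X[:,2]),r)
    u=X[:,:2]-X[:,:2].mean(0); v=np.linalg.svd(u,full_matrices=False)[2][0]; print("axis deg",np.degrees(np.arctan2(v[1],v[0])),X.mean(0))
E
python3 key.py w1.png
```

```text
1.4 [462.71764526 198.52972777 325.16546347] [-3.14134336e+00 -4.76632090e-04  2.82050310e+00] 93.99528324011726 [-0.02116338 -0.31852993  0.78901315]
{'fx': 338.12107250647017, 'fy': 338.12107250647017, 'cx': 260.2434134463218, 'cy': 193.90810291805252, 'origin': array([395.26468831, 222.05559897, 504.50974988]), 'attitude': array([2.88866719e+00, 1.52912919e-03, 1.24825129e+00])}
[251 152  38  35 377] [30.9 32.8 63.4 64.1 65. ]
22 103 32.149481347280414 ((502.3306884765625, 219.49790954589844), (31.82657814025879, 9.369576454162598), 20.957202911376953)
axis deg 25.299083173964767 [500.03963199 218.52114796  30.92455972]
56 258 63.81502307352986 ((471.8768310546875, 203.24082946777344), (45.331363677978516, 17.29636001586914), 16.292312622070312)
axis deg 23.202715924638706 [467.66250593 201.88384954  61.93283659]
```

View pics/w1.png

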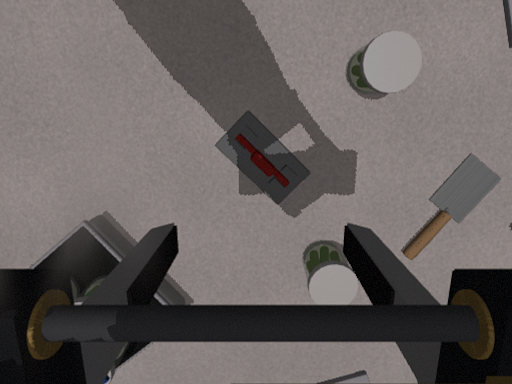

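The wrist view shows the key in its stand: tab near (262,161), bar from (237,135) to (288,187). That gives roughly (467,202) at 23°. Next, the nut.

Call:
{"name": "jog_arm", "arguments": {
  "plan": [0.12,-0.317,-0.025,0,0,0,0.12,-0.317,-0.025,0,0,0,0.12,-0.317,-0.025,0,0,0,0.12,-0.317,-0.025,0,0,0,0.12,-0.317,-0.025,0,0,0,0.12,-0.317,-0.025,0,0,0,0.12,-0.317,-0.025,0,0,0,0.12,-0.317,-0.025,0,0,0,0.12,-0.317,-0.025,0,0,0,0.12,-0.317,-0.025,0,0,0]
}}

```text
clock: 2.45
eef_pos: [583.4, -118.0, 300.8]
eef_rot: [3.141, 0.0, 2.82]
wrist_force: [-1.1, 0.7, 0.1]
finger_gap: 93.6
finger_force: 0.0
```

Run:
```python
from h import *
s=manip.read_state(); print(s["clock"],s["eef_pos"],s["eef_rot"],s["joints"])
c,p,d=grab("wrist"); print(c["origin"]); np.savez("wn",p=p,d=d,c=c)
P=cloud(c,d); u0,v0=256,195
print(P[v0-60:v0+61:6,u0-60:u0+61:6,2].round(0).astype(int))
save("w2.png",cv2.resize(p[110:290,150:370],None,fx=3.3,fy=3.3,interpolation=cv2.INTER_CUBIC))
```

```text
2.45 [ 583.37288576 -117.96019311  300.75290769] [3.14145235e+00 2.80068527e-04 2.82038613e+00] [-2.61102687e-01  3.54236055e-01  1.23170938e+00  1.23241014e-04
  1.55535923e+00 -1.51069440e+00]
[515.76890933 -94.44105393 480.03180848]
[[ 61 134 135 140 141 140 142 140 134 135 134  63  60  80 133 134 135 141
  140 139 136]
 [ 62 136 141 141 141 140 141 139 140 136 135  62  62 136 135 133 139 140
  141 139 141]
 [ 61 140 141 142 140 139 141 140 140 142 134 140 141 134 134 140 141 142
  140 140 140]
 [ 63 133 140 140 141 141 142 141 140 141 141 142 140 136 142 140 141 140
  140 480 141]
 [ 61 134 135 141 141 141 139 140 140 141 141 141 140 141 140 141 139 141
  141 141 140]
 [ 61 135 135 135 140 140 141 140 142 140 171 161 142 142 142 139 141 141
  141 141 141]
 [ 63  62 134 136 140 140 140 140 152 177 185 185 181 167 152 141 139 140
  140 141 136]
 [ 62  63  62 133 134 141 140 159 185 200 199 198 185 186 186 172 142 140
  140 134 133]
 [ 63  62  62  75 140 140 170 184 185 185 200 199 186 185 199 185 141 140
  136 135  62]
 [ 62  63  79 130 141 141 185 198 185 186 199 199 197 184 198 1
[... 305 characters left out ...]
1 142 141 141 140 195 198 198 198 189 185 186 195 198 200 139
  140 135 134]
 [141 139 139 140 141 141 140 199 199 197 198 197 184 186 199 199 141 139
  141 140 134]
 [137 140 142 140 141 141 140 141 199 185 186 198 199 187 140 141 140 141
  141 140 134]
 [  0 135 143 140 141 140 139 141 136 136 193 199 200 141 141 142 140 140
  140 141 141]
 [ -1  -1 135 140 140 140 135 134 134  62  64  62 135 135 143 141 141 140
  140 140 134]
 [  1   0   0 134 140 134 134  62  62  64  61  64  63 133 133 141 142 140
  141 134   0]
 [  2   0  -1   0   2  58  62  62  62  63  62  62  61  62 480 135 141 136
  135  -1  -1]
 [  0  -1   0   0  -1   1  58  63  61  62  62  60  62  63   1   1  -2  -1
    0  -1  -1]]
```

View pics/w2.png

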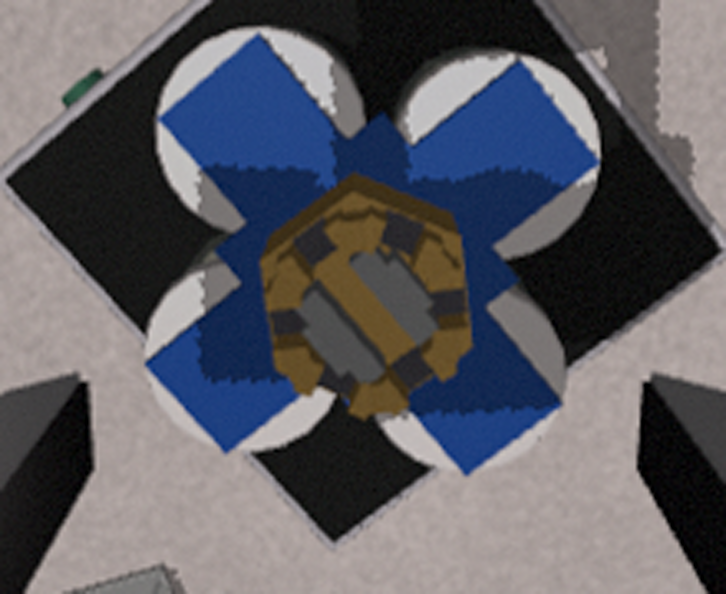

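The picture shows the crown centred near crop (367,300), its dark slots around it, and the stud slot running from upper left to lower right between the grey halves. Depths put the slot floors at 185, the crown top at 199 and the plate top at 141. So the underside is at about 151 and the drop is about 3 mm.

```bash
cat > nut.py <<'E'
from h import *
def nut(c,p,d,g=(583,-119),ft=None):
    P=cloud(c,d); X=P.reshape(-1,3); z=X[:,2]
    near=np.hypot(X[:,0]-g[0],X[:,1]-g[1])<36
    A=X[near&(z>160)]; top=np.median(A[A[:,2]>np.percentile(A[:,2],60)][:,2])
    T=A[A[:,2]>top-4]
    h=cv2.convexHull(T[:,:2].astype(np.float32)); (cx,cy),r=cv2.minEnclosingCircle(h)
    print("top",top,"circle",cx,cy,r)
    u=A[:,:2]-(cx,cy); rr=np.hypot(*u.T); th=np.arctan2(u[:,1],u[:,0])
    fl=(A[:,2]<top-9)&(A[:,2]>top-18)&(rr>18)&(rr<25)
    ph=np.angle(np.exp(6j*th[fl]).mean()); print("floor z",np.median(A[fl,2]),"nut slot mod60",np.degrees(ph)/6,abs(np.exp(6j*th[fl]).mean()),fl.sum())
    s=(A[:,2]<top-7)&(rr<14)
    v=u[s]; e=np.linalg.svd(v-v.mean(0),full_matrices=False); a=np.degrees(np.arctan2(e[2][0][1],e[2][0][0]))
    st=(A[:,2]>top-5)&(rr<14); print("stud slot axis",a%180,"mean off",v.mean(0),s.sum(),"sv",e[1],"stud z",np.median(A[st,2]))
if __name__=="__main__":
    f=np.load("wn.npz",allow_pickle=True); nut(f["c"].item(),f["p"],f["d"])
E
python3 nut.py
python3 - <<'E'
from h import *
# hex upper outline: points on hex top near z 185 outside r 27 ; and two-view centre check with top camera
f=np.load("wn.npz",allow_pickle=True);c=f["c"].item();P=cloud(c,f["d"]).reshape(-1,3)
A=P[(np.hypot(P[:,0]-583,P[:,1]+119)<36)&(P[:,2]>180)]
print(cv2.minEnclosingCircle(cv2.convexHull(A[:,:2].astype(np.float32))))
g=np.load("top.npz");ct=get_calibration("top");Q=cloud(ct,g["d"]).reshape(-1,3)
B=Q[(np.hypot(Q[:,0]-583,Q[:,1]+119)<36)&(Q[:,2]>180)];print(cv2.minEnclosingCircle(cv2.convexHull(B[:,:2].astype(np.float32))))
E
```

```text
top 415.83296086454686 circle 565.3489990234375 -112.21184539794922 30.346712112426758
floor z nan nut slot mod60 nan nan 0
stud slot axis 71.62235414468658 mean off [ 5.27705878 -1.84156947] 446 sv [125.05392281  70.23986404] stud z 415.2782878364514
((582.9965209960938, -119.00592041015625), 35.99276351928711)
((593.0765380859375, -121.66355895996094), 29.39926528930664)nut.py:11: RuntimeWarning: Mean of empty slice.
  ph=np.angle(np.exp(6j*th[fl]).mean()); print("floor z",np.median(A[fl,2]),"nut slot mod60",np.degrees(ph)/6,abs(np.exp(6j*th[fl]).mean()),fl.sum())
  ret = ret.dtype.type(ret / rcount)
  return _methods._mean(a, axis=axis, dtype=dtype,
```

Gripper pixels and edge outliers contaminate the points, so I'll limit z to below 215 and drop depth-edge noise.

```bash
sed -i 's/A=X\[near&(z>160)\]; top=.*/A=X[near\&(z>160)\&(z<215)]; top=np.percentile(A[:,2],85)/; s/T=A\[A\[:,2\]>top-4\]/T=A[A[:,2]>top-4]; cc=np.median(T[:,:2],0); T=T[np.hypot(*(T[:,:2]-cc).T)<31]/' nut.py
python3 nut.py
```

```text
top 199.03046637477203 circle 594.8129272460938 -120.47271728515625 27.849489212036133
floor z 185.53864581373637 nut slot mod60 18.34055051532709 0.6204184310627208 427
stud slot axis 21.290532308780296 mean off [ 0.38546049 -1.81701827] 324 sv [141.11895555  50.32844155] stud z 198.0081423011419
```

```bash
cat >> nut.py <<'E'
def nut2(c,p,d,g,ztop,zst=None):
    from scipy.optimize import least_squares
    P=cloud(c,d); hsv=cv2.cvtColor(p,cv2.COLOR_RGB2HSV)
    P[:,:,2]
    u=P[:,:,:2]-np.array(g); rr=np.hypot(u[...,0],u[...,1]); z=P[...,2]
    hi=((z>ztop-4)&(z<ztop+4)&(rr<29)).astype(np.uint8)
    # stud: grey, re-cast by rays on plane
    grey=((hi>0)&(hsv[...,1]<90)&(rr<18)); v,w=np.nonzero(grey)
    S=plane(c,np.c_[w,v],ztop-1); print("stud",cv2.minEnclosingCircle(S[:,:2].astype(np.float32)),S.mean(0),len(S))
    k=cv2.convexHull(np.argwhere(hi)[:,::-1].astype(np.int32))[:,0]
    H=plane(c,k,ztop)[:,:2]; r=least_squares(lambda q:np.hypot(*(H-q[:2]).T)-26,g,loss="soft_l1"); o=r.x; print("crown centre",o,"res",np.abs(r.fun).mean())
    o=(o+S[:,:2].mean(0))/2
    v,w=np.nonzero(rr<30); F=plane(c,np.c_[w,v],ztop-14); zz=z[v,w]; low=np.abs(zz-(ztop-14))<4
    q=F[:,:2]-o; R_=np.hypot(*q.T); t=np.arctan2(q[:,1],q[:,0])
    m=low&(R_>18)&(R_<25); e=np.exp(6j*t[m]).mean(); print("centre",o,"nut phase",np.degrees(np.angle(e))/6%60,abs(e))
    # stud slot: direction between two grey halves
    k2,l,st,ce=cv2.connectedComponentsWithStats(cv2.morphologyEx(grey.astype(np.uint8),cv2.MORPH_OPEN,np.ones((2,2))))
    i=1+np.argsort(-st[1:,4])[:2]; C=plane(c,ce[i],ztop-1)[:,:2]; D=C[1]-C[0]; print("halves",st[i,4],C,"slot deg",(np.degrees(np.arctan2(D[1],D[0]))+90)%180)
E
python3 - <<'E'
from nut import *
f=np.load("wn.npz",allow_pickle=True); nut2(f["c"].item(),f["p"],f["d"],(594.3,-120.6),199)
E
```

```text
stud ((594.8927001953125, -120.52812957763672), 17.750232696533203) [ 594.72366488 -120.43674856  198.        ] 700
crown centre [ 593.70134623 -120.42798724] res 1.4005552343728707
centre [ 594.21250555 -120.4323679 ] nut phase 17.943292197161735 0.5595607269832911
halves [351 340] [[ 592.32958539 -110.52740082]
 [ 599.23458422 -129.49068007]] slot deg 20.007815789082173
```

Call:
{"name": "jog_arm", "arguments": {
  "plan": [0.011,-0.003,-0.05,0,0,6.7,0.011,-0.003,-0.05,0,0,6.7]
}}

```text
clock: 2.7
eef_pos: [593.1, -120.8, 245.6]
eef_rot: [3.141, -0.008, 2.939]
wrist_force: [0.0, 0.8, -0.6]
finger_gap: 93.8
finger_force: 0.0
```

Run:
```python
from nut import *
print(manip.read_state()["eef_pos"])
c,p,d=grab("wrist"); np.savez("wn2",p=p,d=d,c=c); nut2(c,p,d,(594.3,-120.6),199)
```

```text
[ 593.13466177 -120.84638277  245.57151801]
stud ((594.6935424804688, -120.7689437866211), 17.979238510131836) [ 594.77557323 -120.5407566   198.        ] 1054
crown centre [ 594.9822114  -121.14458814] res 1.6113624029729683
centre [ 594.87889231 -120.84267237] nut phase 18.299691567479268 0.6219545712839041
halves [526 523] [[ 599.04614691 -129.45364029]
 [ 592.11496594 -110.5278194 ]] slot deg 20.114186404856127
```

The centre is about (595,-120.5), the nut phase is 18.2° and the stud slot is at 20.1°. Descending, then gripping.

Call:
{"name": "jog_arm", "arguments": {
  "plan": [0.001,0.002,-0.045,0,0,6.7,0.001,0.002,-0.08,0,0,6.7,0.001,0.002,-0.098,0,0,6.7,0.001,0.002,-0.098,0,0,6.7,0.001,0.002,-0.098,0,0,6.7]
}}

```text
clock: 3.25
eef_pos: [596.2, -120.2, 154.9]
eef_rot: [-3.141, 0.002, 3.051]
wrist_force: [-0.9, 0.2, 0.9]
finger_gap: 93.9
finger_force: 0.0
```

Call:
{"name": "jog_arm", "arguments": {
  "plan": [0,0,0,0,0,-6.7,0,0,0,0,0,-6.7,0,0,0,0,0,-6.7]
}}

```text
clock: 3.55
eef_pos: [596.0, -120.5, 154.2]
eef_rot: [-3.141, 0.002, 2.938]
wrist_force: [-0.1, -0.0, 0.7]
finger_gap: 94.0
finger_force: 0.0
```

Call:
{"name": "jog_arm", "arguments": {
  "plan": [0,0,0,0,0,0,0,0,0,0,0,0,0,0,0,0,0,0,0,0,0,0,0,0,0,0,0,0,0,0,0,0,0,0,0,0,0,0,0,0,0,0],
  "claw": 0.048,
  "force": 40
}}

```text
clock: 4.25
eef_pos: [595.3, -121.1, 152.5]
eef_rot: [-3.141, 0.0, 2.936]
wrist_force: [-1.4, -5.9, 0.2]
finger_gap: 55.1
finger_force: 40.0
```

```bash
cat > st.py <<'E'
from h import *
for i in range(1):
    s=manip.read_state(); print(s["clock"],s["eef_pos"].round(1),np.degrees(s["eef_rot"]).round(1),"F",s["wrist_force"].round(2),"M",s["moment"].round(3),"gap",round(s["finger_gap"],1),s["finger_force"],"j6",s["joints"][5],"e",s["effort"][5])
E
python3 st.py
```

```text
4.25 [ 595.3 -121.1  152.5] [-179.9    0.   168.2] F [-1.43 -5.95  0.22] M [-0.811  0.347  0.065] gap 55.1 39.96381103992462 j6 -1.6249143026104895 e 0.049755333457142115
```

Gripped at 55.1 mm, so the pads are flat on the hexagon. Alignments come at about -58°, -118°, -178°, -238° and so on from here. I'll turn to the first one and compare moments.

Call:
{"name": "jog_arm", "arguments": {
  "plan": [0,-0.0004,-0.00014,0,0,-8,0,-0.0004,-0.00028,0,0,-16,0,-0.0004,-0.00042,0,0,-24,0,-0.0004,-0.00056,0,0,-32,0,-0.0004,-0.0007,0,0,-40]
}}

```text
clock: 4.75
eef_pos: [595.1, -121.7, 151.8]
eef_rot: [-3.14, 0.0, 2.232]
wrist_force: [-4.8, -6.4, 1.2]
finger_gap: 54.5
finger_force: 40.0
```

```bash
python3 st.py
```

```text
4.75 [ 595.1 -121.7  151.8] [-179.9    0.   127.9] F [-4.78 -6.42  1.16] M [-1.174  0.815  0.027] gap 54.5 39.96115028858185 j6 -0.9217185045074573 e -2.858048602938652
```

Call:
{"name": "jog_arm", "arguments": {
  "plan": [0,0,-0.0001,0,0,-6,0,0,-0.0002,0,0,-12,0,0,-0.00026,0,0,-15,0,0,-0.0003,0,0,-18]
}}

```text
clock: 5.15
eef_pos: [594.8, -121.8, 151.4]
eef_rot: [-3.14, 0.001, 1.921]
wrist_force: [-5.7, -6.8, 2.1]
finger_gap: 54.7
finger_force: 40.0
```

```bash
python3 st.py
```

```text
5.15 [ 594.8 -121.8  151.4] [-179.9    0.   110.1] F [-5.72 -6.79  2.11] M [-1.359  1.12  -0.033] gap 54.7 39.96560454368591 j6 -0.6110028352767133 e -0.9501765668392181
```

Call:
{"name": "jog_arm", "arguments": {
  "plan": [-0.0008,-0.0009,-0.00014,0,0,-8,-0.0008,-0.0009,-0.00028,0,0,-16,-0.0008,-0.0009,-0.00042,0,0,-24,-0.0008,-0.0009,-0.00056,0,0,-32,-0.0008,-0.0009,-0.0007,0,0,-40,-0.0008,-0.0009,-0.00084,0,0,-48,-0.0008,-0.0009,-0.00093,0,0,-54]
}}

```text
clock: 5.85
eef_pos: [593.9, -121.9, 150.4]
eef_rot: [-3.14, 0.001, 0.975]
wrist_force: [-7.3, -1.0, 3.4]
finger_gap: 54.5
finger_force: 40.0
```

```bash
python3 st.py
```

```text
5.85 [ 593.9 -121.9  150.4] [-1.799e+02  1.000e-01  5.590e+01] F [-7.31 -1.04  3.39] M [-0.317  1.364  0.079] gap 54.5 39.96377170085907 j6 0.3330176485272821 e -1.5498829632997513
```

Call:
{"name": "jog_arm", "arguments": {
  "plan": [0,0,-3e-05,0,0,-2,0,0,-7e-05,0,0,-4,0,0,-0.0001,0,0,-6]
}}

```text
clock: 6.15
eef_pos: [593.9, -121.8, 150.4]
eef_rot: [-3.14, 0.001, 0.875]
wrist_force: [-7.9, -0.3, 3.2]
finger_gap: 54.5
finger_force: 40.0
```

```bash
python3 st.py
```

```text
6.15 [ 593.9 -121.8  150.4] [-1.799e+02  1.000e-01  5.010e+01] F [-7.92 -0.32  3.15] M [-0.285  1.459  0.03 ] gap 54.5 39.96557950973511 j6 0.4335980094712328 e -0.6723130121827126
```

Call:
{"name": "jog_arm", "arguments": {
  "plan": [-0.0009,0,-0.00014,0,0,-8,-0.0009,0,-0.00028,0,0,-16,-0.0009,0,-0.00042,0,0,-24,-0.0009,0,-0.00056,0,0,-32,-0.0009,0,-0.0007,0,0,-40,-0.0009,0,-0.00084,0,0,-48,-0.0009,0,-0.00093,0,0,-54]
}}

```text
clock: 6.85
eef_pos: [593.4, -121.1, 149.5]
eef_rot: [-3.141, 0.001, -0.071]
wrist_force: [-4.3, 2.9, 2.2]
finger_gap: 54.7
finger_force: 40.0
```

```bash
python3 st.py
```

```text
6.85 [ 593.4 -121.1  149.5] [-1.799e+02  1.000e-01 -4.100e+00] F [-4.28  2.95  2.24] M [0.618 0.95  0.041] gap 54.7 39.96245741844177 j6 1.3798176641448434 e -1.5512750297784805
```

Call:
{"name": "jog_arm", "arguments": {
  "plan": [0,0,-3e-05,0,0,-2,0,0,-7e-05,0,0,-4,0,0,-0.0001,0,0,-6]
}}

```text
clock: 7.15
eef_pos: [593.4, -121.1, 149.4]
eef_rot: [-3.141, 0.001, -0.172]
wrist_force: [-4.2, 3.4, 2.6]
finger_gap: 54.5
finger_force: 40.0
```

```bash
python3 st.py
```

```text
7.15 [ 593.4 -121.1  149.4] [-1.799e+02  1.000e-01 -9.900e+00] F [-4.2   3.44  2.63] M [0.685 0.864 0.043] gap 54.5 39.9642813205719 j6 1.480392052528698 e -0.6733076088130474
```

Call:
{"name": "jog_arm", "arguments": {
  "plan": [-0.0004,0.0004,0,0,0,0,-0.0004,0.0004,0,0,0,0,-0.0004,0.0004,0,0,0,0,-0.0004,0.0004,0,0,0,8,-0.0004,0.0004,0,0,0,16,-0.0004,0.0004,0,0,0,24,-0.0004,0.0004,0,0,0,32,-0.0004,0.0004,0,0,0,40,-0.0004,0.0004,0,0,0,48,-0.0004,0.0004,0,0,0,56,-0.0004,0.0004,0,0,0,64,-0.0004,0.0004,0,0,0,72,-0.0004,0.0004,0,0,0,80,-0.0004,0.0004,0,0,0,88,-0.0004,0.0004,0,0,0,96,-0.0004,0.0004,0,0,0,104,-0.0004,0.0004,0,0,0,112,-0.0004,0.0004,0,0,0,120,-0.0004,0.0004,0,0,0,120,-0.0004,0.0004,0,0,0,120],
  "claw": 0.085
}}

```text
clock: 9.15
eef_pos: [593.4, -121.4, 149.4]
eef_rot: [3.142, 0.0, 1.919]
wrist_force: [-0.6, -0.3, 0.4]
finger_gap: 84.7
finger_force: 0.0
```

Run:
```python
from nut import *
c,p,d=grab("wrist"); save("w3.png",p[:,:,:]); X=cloud(c,d).reshape(-1,3)
print(manip.read_state()["eef_pos"])
```

```text
[ 593.38693819 -121.34911348  149.36591251]
```

View pics/w3.png

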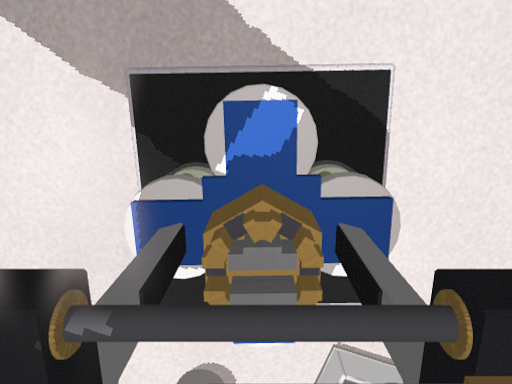

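The nut sits between the fingers, centred near column 262. The stud slot and the nut's side slots at (215,270) and (310,270) line up with the closing line. Regripping and continuing.

Call:
{"name": "jog_arm", "arguments": {
  "plan": [0,0,0,0,0,0,0,0,0,0,0,0,0,0,0,0,0,0,0,0,0,0,0,0,0,0,0,0,0,0,0,0,0,0,0,0],
  "claw": 0.048
}}

```text
clock: 9.8
eef_pos: [594.1, -121.1, 149.6]
eef_rot: [3.14, 0.001, 1.923]
wrist_force: [6.3, 1.4, -2.4]
finger_gap: 54.8
finger_force: 40.0
```

```bash
python3 st.py
```

```text
9.8 [ 594.1 -121.1  149.6] [179.9   0.  110.2] F [ 6.33  1.43 -2.45] M [ 0.19  -1.002 -0.025] gap 54.8 39.967120885849 j6 -0.6144880112931378 e 0.018551413086242974
```

Call:
{"name": "jog_arm", "arguments": {
  "plan": [0,0,-0.00014,0,0,-8,0,0,-0.00028,0,0,-16,0,0,-0.00042,0,0,-24,0,0,-0.0005,0,0,-29]
}}

```text
clock: 10.2
eef_pos: [594.2, -121.0, 149.1]
eef_rot: [3.14, -0.001, 1.412]
wrist_force: [6.5, 1.7, 0.2]
finger_gap: 54.9
finger_force: 40.0
```

```bash
python3 st.py
```

```text
10.2 [ 594.2 -121.   149.1] [179.9  -0.   80.9] F [6.54 1.66 0.17] M [ 0.249 -0.914  0.056] gap 54.9 39.967069029808044 j6 -0.10291649404083975 e -0.8664908073842525
```

Call:
{"name": "jog_arm", "arguments": {
  "plan": [0,0,-0.00014,0,0,-8,0,0,-0.00028,0,0,-16,0,0,-0.00042,0,0,-24,0,0,-0.00048,0,0,-28,0,0,-0.0005,0,0,-30,0,0,-0.00052,0,0,-31]
}}

```text
clock: 10.8
eef_pos: [594.2, -121.0, 149.0]
eef_rot: [3.14, -0.002, 0.875]
wrist_force: [5.5, 1.5, 2.5]
finger_gap: 54.6
finger_force: 40.0
```

```bash
python3 st.py
```

```text
10.8 [ 594.2 -121.   149. ] [ 1.799e+02 -1.000e-01  5.010e+01] F [5.49 1.49 2.53] M [ 0.436 -0.658  0.18 ] gap 54.6 39.97303247451782 j6 0.43397450942926913 e 0.1813445147126913
```

Run:
```python
from h import *
for i in range(12):
    s=manip.read_state(); print(round(s["clock"],2),s["moment"].round(3),s["wrist_force"].round(2),s["effort"][5].round(3),np.degrees(s["eef_rot"][2]).round(2),round(s["eef_pos"][2],2)); camera("wrist")
```

```text
10.8 [ 0.436 -0.658  0.18 ] [5.49 1.49 2.53] 0.181 50.13 148.95
10.85 [ 0.492 -0.638  0.117] [4.65 1.65 1.39] 0.05 50.1 149.0
10.9 [ 0.441 -0.654  0.018] [5.66 2.19 2.5 ] 0.366 50.17 148.96
10.95 [ 0.476 -0.648  0.022] [4.9  1.88 2.04] 0.121 50.19 149.0
11.0 [ 0.494 -0.634  0.028] [5.35 2.23 2.06] 0.034 50.2 148.99
11.05 [ 0.476 -0.612 -0.031] [4.64 1.48 1.48] 0.013 50.2 148.97
11.1 [ 0.477 -0.657  0.064] [5.86 1.69 1.22] 0.009 50.19 148.99
11.15 [ 0.541 -0.657  0.025] [5.03 1.56 1.75] 0.009 50.2 148.98
11.2 [ 0.514 -0.651 -0.027] [6.72 2.24 1.65] 0.009 50.2 148.98
11.25 [ 0.479 -0.586  0.031] [5.06 2.48 1.18] 0.008 50.2 148.96
11.3 [ 0.481 -0.657 -0.05 ] [6.15 2.15 2.31] 0.008 50.2 148.98
11.35 [ 0.46  -0.583 -0.041] [4.9  1.51 2.35] 0.008 50.2 148.98
```

The moment noise is about 0.04, and the torque only shows while turning. This alignment is borderline, so I'll back off 5° and sample the torque over a slow forward turn through the same place.

Call:
{"name": "jog_arm", "arguments": {
  "plan": [0,0,0,0,0,3,0,0,0,0,0,6,0,0,0,0,0,6,0,0,0,0,0,5,0,0,0,0,0,4]
}}

```text
clock: 11.9
eef_pos: [594.2, -121.0, 149.0]
eef_rot: [3.14, -0.002, 0.945]
wrist_force: [6.0, 1.9, 2.4]
finger_gap: 54.9
finger_force: 40.0
```

```bash
cat > m.py <<'E'
from cell import manip; import numpy as np
s=manip.read_state(); print(s["moment"][2].round(3),np.degrees(s["eef_rot"][2]).round(2),s["effort"][5].round(2))
E
python3 m.py
```

```text
0.155 54.17 -0.23
```

Call:
{"name": "jog_arm", "arguments": {
  "plan": [0,0,0,0,0,-1]
}}

```text
clock: 12.0
eef_pos: [594.2, -121.0, 149.0]
eef_rot: [3.14, -0.002, 0.928]
wrist_force: [4.7, 1.9, 2.4]
finger_gap: 54.7
finger_force: 40.0
```

```bash
python3 m.py
```

```text
0.163 53.17 -0.19
```

Call:
{"name": "jog_arm", "arguments": {
  "plan": [0,0,0,0,0,-1]
}}

```text
clock: 12.1
eef_pos: [594.2, -121.0, 149.0]
eef_rot: [3.14, -0.002, 0.911]
wrist_force: [5.1, 2.1, 2.6]
finger_gap: 54.8
finger_force: 40.0
```

```bash
python3 m.py
```

```text
0.17 52.17 -0.19
```

Call:
{"name": "jog_arm", "arguments": {
  "plan": [0,0,0,0,0,-1]
}}

```text
clock: 12.2
eef_pos: [594.2, -121.0, 149.0]
eef_rot: [3.14, -0.002, 0.893]
wrist_force: [5.7, 2.0, 2.0]
finger_gap: 54.7
finger_force: 40.0
```

```bash
python3 m.py
```

```text
0.125 51.17 -0.18
```

Call:
{"name": "jog_arm", "arguments": {
  "plan": [0,0,0,0,0,-1]
}}

```text
clock: 12.3
eef_pos: [594.2, -121.0, 149.0]
eef_rot: [3.14, -0.002, 0.876]
wrist_force: [5.4, 1.8, 2.4]
finger_gap: 54.8
finger_force: 40.0
```

```bash
python3 m.py
```

```text
0.243 50.17 -0.18
```

Call:
{"name": "jog_arm", "arguments": {
  "plan": [0,0,0,0,0,-1]
}}

```text
clock: 12.4
eef_pos: [594.2, -121.0, 149.0]
eef_rot: [3.14, -0.002, 0.858]
wrist_force: [5.3, 1.8, 1.4]
finger_gap: 54.9
finger_force: 40.0
```

```bash
python3 m.py
```

```text
0.189 49.17 -0.17
```

Call:
{"name": "jog_arm", "arguments": {
  "plan": [0,0,0,0,0,-1]
}}

```text
clock: 12.5
eef_pos: [594.2, -121.0, 149.0]
eef_rot: [3.14, -0.002, 0.841]
wrist_force: [5.1, 1.1, 1.9]
finger_gap: 54.9
finger_force: 40.0
```

```bash
python3 m.py
```

```text
0.197 48.17 -0.17
```

Call:
{"name": "jog_arm", "arguments": {
  "plan": [0,0,0,0,0,-2]
}}

```text
clock: 12.6
eef_pos: [594.2, -121.0, 149.0]
eef_rot: [3.14, -0.002, 0.806]
wrist_force: [4.8, 1.1, 1.9]
finger_gap: 54.7
finger_force: 40.0
```

```bash
python3 m.py
```

```text
0.215 46.17 -0.82
```

Call:
{"name": "jog_arm", "arguments": {
  "plan": [0,0,0,0,0,-2]
}}

```text
clock: 12.7
eef_pos: [594.2, -121.0, 149.0]
eef_rot: [3.14, -0.002, 0.77]
wrist_force: [5.7, 1.1, 1.7]
finger_gap: 54.6
finger_force: 40.0
```

```bash
python3 m.py
```

```text
0.169 44.14 -0.55
```

Call:
{"name": "jog_arm", "arguments": {
  "plan": [0,0,0,0,0,-2]
}}

```text
clock: 12.8
eef_pos: [594.2, -121.0, 149.0]
eef_rot: [3.14, -0.002, 0.735]
wrist_force: [5.2, 2.0, 2.3]
finger_gap: 55.0
finger_force: 40.0
```

```bash
python3 m.py
```

```text
0.201 42.13 -0.51
```

Call:
{"name": "jog_arm", "arguments": {
  "plan": [0,0,0,0,0,-2]
}}

```text
clock: 12.9
eef_pos: [594.2, -121.0, 149.0]
eef_rot: [3.14, -0.002, 0.7]
wrist_force: [6.3, 2.2, 1.7]
finger_gap: 55.0
finger_force: 40.0
```

```bash
python3 m.py
```

```text
0.18 40.13 -0.5
```

Call:
{"name": "jog_arm", "arguments": {
  "plan": [0,0,0,0,0,-2]
}}

```text
clock: 13.0
eef_pos: [594.2, -121.0, 149.0]
eef_rot: [3.14, -0.002, 0.665]
wrist_force: [6.0, 1.0, 1.3]
finger_gap: 54.6
finger_force: 40.0
```

```bash
python3 m.py
```

```text
0.262 38.13 -0.49
```

Call:
{"name": "jog_arm", "arguments": {
  "plan": [0,0,0,0,0,-2]
}}

```text
clock: 13.1
eef_pos: [594.2, -121.0, 149.0]
eef_rot: [3.14, -0.002, 0.631]
wrist_force: [6.3, 1.2, 1.4]
finger_gap: 54.8
finger_force: 40.0
```

```bash
python3 m.py
```

```text
0.239 36.13 -0.48
```

Call:
{"name": "jog_arm", "arguments": {
  "plan": [0,0,0,0,0,-2]
}}

```text
clock: 13.2
eef_pos: [594.2, -121.0, 149.0]
eef_rot: [3.14, -0.002, 0.596]
wrist_force: [5.2, 1.9, 1.5]
finger_gap: 54.9
finger_force: 40.0
```

```bash
python3 m.py
```

```text
0.244 34.13 -0.47
```

Call:
{"name": "jog_arm", "arguments": {
  "plan": [0,0,0,0,0,-2]
}}

```text
clock: 13.3
eef_pos: [594.2, -121.0, 149.0]
eef_rot: [3.14, -0.002, 0.561]
wrist_force: [5.6, 2.4, 1.5]
finger_gap: 54.7
finger_force: 40.0
```

```bash
python3 m.py
```

```text
0.267 32.13 -0.46
```

The fit crosses 0.15 N m above free at about yaw 45–48°. That is past the alignment at 50°, so the nut was not yet tight there. I'll go on to the next alignment at yaw -10°, then release and lift for a look.

Call:
{"name": "jog_arm", "arguments": {
  "plan": [0,0,0,0,0,-8,0,0,0,0,0,-16,0,0,0,0,0,-24,0,0,0,0,0,-32,0,0,0,0,0,-38,0,0,0,0,0,-42,0,0,0,0,0,-42,0,0,0,0,0,-42]
}}

```text
clock: 14.1
eef_pos: [594.3, -121.0, 148.8]
eef_rot: [-3.141, -0.003, -0.172]
wrist_force: [6.4, 1.6, -0.1]
finger_gap: 54.8
finger_force: 40.0
```

```bash
python3 st.py
```

```text
14.1 [ 594.3 -121.   148.8] [-1.8e+02 -1.0e-01 -9.8e+00] F [ 6.41  1.61 -0.11] M [ 0.625 -0.959 -0.331] gap 54.8 39.96269702911377 j6 1.480368634884593 e -0.2231098199263215
```

Call:
{"name": "jog_arm", "arguments": {
  "plan": [0,0,0,0,0,0,0,0,0,0,0,0,0,0,0,0,0,0,0,0,0,0,0,0,0,0,0.04,0,0,0,0,0,0.09,0,0,0,0,0,0.11,0,0,0,0,0,0.11,0,0,0,0,0,0.11,0,0,0,0,0,0.11,0,0,0],
  "claw": 0.094
}}

```text
clock: 15.1
eef_pos: [592.9, -121.2, 256.6]
eef_rot: [-3.141, 0.003, -0.171]
wrist_force: [0.2, -0.1, -1.3]
finger_gap: 94.1
finger_force: 0.0
```

Run:
```python
from nut import *
print(manip.read_state()["eef_pos"],manip.read_state()["eef_rot"])
c,p,d=grab("wrist"); np.savez("wn3",p=p,d=d,c=c); nut(c,p,d,(594,-121)); 
P=cloud(c,d).reshape(-1,3);A=P[(np.hypot(P[:,0]-594,P[:,1]+121)<26)];print(np.percentile(A[:,2],[10,30,50,70,90]))
nut2(c,p,d,(594,-121),195)
save("w4.png",cv2.resize(p[90:290,140:380],None,fx=3,fy=3,interpolation=cv2.INTER_CUBIC))
```

```text
[ 592.90056099 -121.2304388   256.57943094] [-3.14133480e+00  2.68715801e-03 -1.71015206e-01]
top 197.5933653454233 circle 596.1205444335938 -120.89514923095703 27.746477127075195
floor z 181.52869870779824 nut slot mod60 19.570525388307498 0.5847208884661242 587
stud slot axis 19.73844446781203 mean off [-0.33000623  1.79152318] 446 sv [165.64726831  60.17023761] stud z 197.91168374392205
[181.06144324 191.51612239 195.74872392 198.53038693 371.73669189]
stud ((593.4544677734375, -121.38191986083984), 18.570165634155273) [ 594.51659536 -120.68102529  194.        ] 977
crown centre [ 595.8447454 -120.9237866] res 1.3281250512855702
centre [ 595.18067038 -120.80240595] nut phase 19.90370139825438 0.6778387777574655
halves [501 450] [[ 590.63175893 -112.16086735]
 [ 597.31474314 -131.2060441 ]] slot deg 19.33605693020317
```

View pics/w4.png

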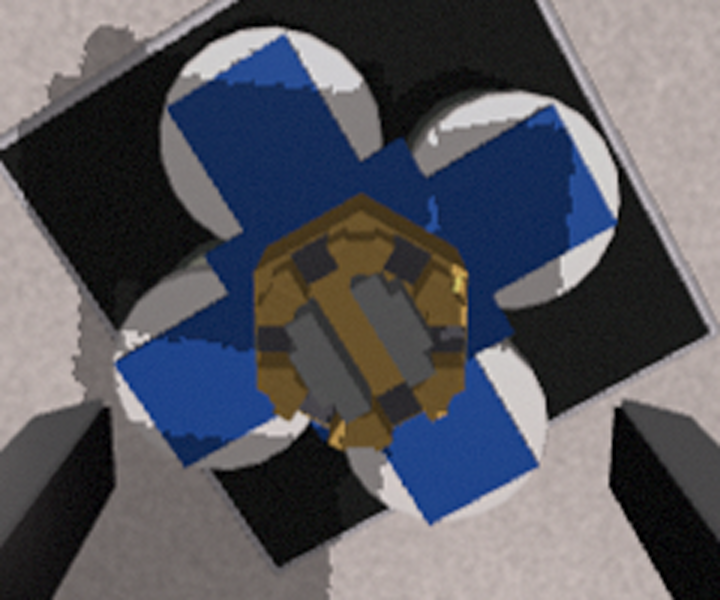

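The picture shows a nut slot pair, from (318,258) to (400,402), in line with the stud slot stripe. The nut phase is 19.9° and the stud slot 19.5°, with slot floors at z≈181.5. Now the key.

Call:
{"name": "jog_arm", "arguments": {
  "plan": [-0.127,0.322,0.03,0,0,33,-0.127,0.322,0.03,0,0,33,-0.127,0.322,0.03,0,0,33,-0.127,0.322,0.03,0,0,33,-0.127,0.322,0.03,0,0,33,-0.127,0.322,0.03,0,0,33,-0.127,0.322,0.03,0,0,33,-0.127,0.322,0.03,0,0,33,-0.127,0.322,0.03,0,0,33,-0.127,0.322,0.03,0,0,33,-0.127,0.322,0.03,0,0,33,-0.127,0.322,-0.05,0,0,33,-0.127,0.322,-0.05,0,0,33,-0.127,0.322,-0.05,0,0,33,-0.127,0.322,-0.05,0,0,33]
}}

```text
clock: 16.65
eef_pos: [466.9, 200.2, 209.3]
eef_rot: [3.142, -0.0, 0.404]
wrist_force: [0.5, -0.4, 0.9]
finger_gap: 94.2
finger_force: 0.0
```

```bash
python3 key.py w5.png
python3 - <<'E'
from h import *
f=np.load("wk.npz");p=f["p"];cv2.imwrite("pics/w5c.png",cv2.resize(p[100:300,140:380],None,fx=3,fy=3)[:,:,::-1])
E
```

```text
16.65 [466.92518894 200.18713171 209.33588319] [ 3.14156075e+00 -2.71698287e-04  4.03906863e-01] 94.24343800661731 [ 0.5085722  -0.44834433  0.89556204]
{'fx': 338.12107250647017, 'fy': 338.12107250647017, 'cx': 260.2434134463218, 'cy': 193.90810291805252, 'origin': array([534.66471183, 229.28209645, 388.68614959]), 'attitude': array([ 2.88878538e+00, -1.41676237e-03, -1.16835973e+00])}
[251 166  16  56 627] [31.3 61.9 63.5 64.2 64.9]
22 144 31.9135052023168 ((474.0382080078125, 203.36062622070312), (131.6445770263672, 7.72587251663208), 26.508281707763672)
axis deg -153.68384383644187 [431.52487868 182.12042048  31.58923463]
56 471 63.807342627791684 ((485.15057373046875, 209.209228515625), (106.57502746582031, 14.282727241516113), 26.227270126342773)
axis deg -151.8398551615039 [465.72752918 199.90181279  61.81541686]
```

View pics/w5c.png

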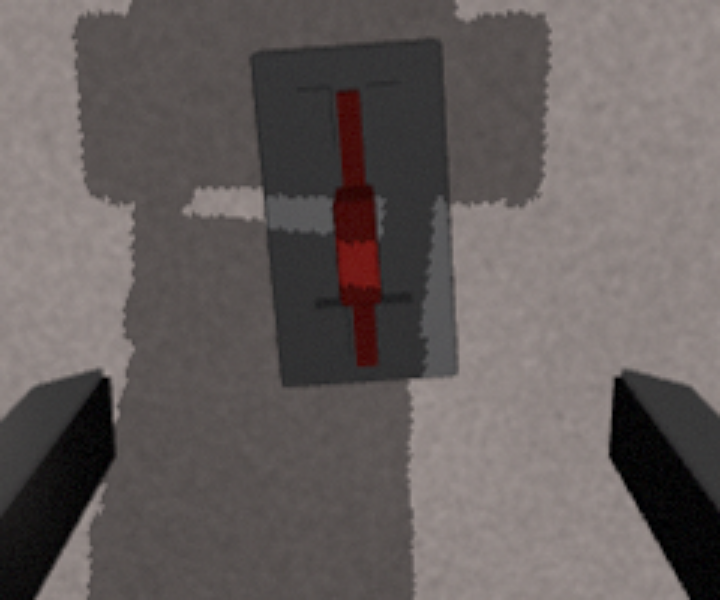

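The picture shows the bar from crop (348,90) to (368,365) and the tab around (357,245), nearly vertical in the image.

Run:
```python
from h import *
c=get_calibration("wrist"); f=np.load("wk.npz");p,d=f["p"],f["d"]
e=plane(c,np.array([[348,90],[368,365]])/3+[140,100],32); D=e[0]-e[1]; print(e,e.mean(0),np.hypot(*D[:2]),np.degrees(np.arctan2(D[1],D[0])))
h=cv2.cvtColor(p,cv2.COLOR_RGB2HSV); P=cloud(c,d)
red=((h[...,0]<9)|(h[...,0]>171))&(h[...,1]>110)&(h[...,2]>35)
for z0 in(32,64):
    m=red&(abs(P[...,2]-z0)<3.5)&(np.hypot(P[...,0]-467,P[...,1]-201)<70); v,u=np.nonzero(m); X=plane(c,np.c_[u,v],z0)[:,:2]; t=X-X.mean(0); a=np.linalg.svd(t,full_matrices=False)[2][0]; a=a*np.sign(a[0]); s=t@a; n=t@[-a[1],a[0]]
    print(z0,len(X),"ang",np.degrees(np.arctan2(a[1],a[0])),"ctr",X.mean(0)+a*(np.percentile(s,1)+np.percentile(s,99))/2,"len",np.ptp(np.percentile(s,[1,99])),"w",np.ptp(np.percentile(n,[2,98])))
```

```text
[[512.00088075 224.01586419  32.        ]
 [422.17500316 178.01157324  32.        ]] [467.08794195 201.01371872  32.        ] 100.92117255990613 27.119239053670725
32 375 ang 27.1598108352602 ctr [466.85631941 201.42671159] len 99.09718152788153 w 7.490233077795678
64 486 ang 27.373239422189087 ctr [467.23857341 201.87208346] len 35.12972647564967 w 12.876339057606272
```

Call:
{"name": "jog_arm", "arguments": {
  "plan": [0.0005,0.001,-0.05,0,0,4,0.0005,0.001,-0.1,0,0,4,0.0005,0.001,-0.14,0,0,4,0.0005,0.001,-0.16,0,0,4,0.0005,0.001,-0.173,0,0,4,0.0005,0.001,-0.173,0,0,4,0.0005,0.001,-0.173,0,0,4]
}}

```text
clock: 17.4
eef_pos: [467.9, 202.0, 37.0]
eef_rot: [3.141, -0.002, 0.475]
wrist_force: [0.3, -1.2, 0.6]
finger_gap: 94.0
finger_force: 0.0
```

Call:
{"name": "jog_arm", "arguments": {
  "plan": [0,0,0,0,0,0,0,0,0,0,0,0,0,0,0,0,0,0,0,0,0,0,0,0,0,0,0,0,0,0,0,0,0,0,0,0,0,0,0,0,0,0,0,0,0,0,0,0,0,0,0,0,0,0,0,0,0,0,0,0],
  "claw": 0.008,
  "force": 30
}}

```text
clock: 18.4
eef_pos: [466.9, 201.7, 35.3]
eef_rot: [-3.142, 0.0, 0.475]
wrist_force: [-0.4, -0.7, 0.7]
finger_gap: 17.5
finger_force: 0.0
```

```bash
python3 st.py
```

```text
18.4 [466.9 201.7  35.3] [-180.     0.    27.2] F [-0.37 -0.68  0.75] M [-0.014  0.137  0.053] gap 17.5 0.0 j6 1.431736654205309 e 8.073927574514528e-05
```

Call:
{"name": "jog_arm", "arguments": {
  "plan": [0,0,0,0,0,0,0,0,0,0,0,0,0,0,0,0,0,0]
}}

```text
clock: 18.7
eef_pos: [466.8, 201.7, 35.3]
eef_rot: [-3.142, 0.0, 0.475]
wrist_force: [-0.1, 0.0, -1.2]
finger_gap: 13.8
finger_force: 30.0
```

Call:
{"name": "jog_arm", "arguments": {
  "plan": [0,0,0.01,0,0,0,0,0,0.03,0,0,0,0,0,0.07,0,0,0,0,0,0.12,0,0,0,0,0,0.17,0,0,0,0,0,0.215,0,0,0,0,0,0.215,0,0,0,0,0,0.215,0,0,0]
}}

```text
clock: 19.5
eef_pos: [466.8, 201.7, 251.0]
eef_rot: [3.141, -0.001, 0.475]
wrist_force: [-0.5, -0.7, -1.2]
finger_gap: 14.2
finger_force: 30.0
```

```bash
python3 st.py
python3 - <<'E'
from h import *
c,p,d=grab("wrist"); np.savez("wk2",p=p,d=d,c=c); h=cv2.cvtColor(p,cv2.COLOR_RGB2HSV); P=cloud(c,d); s=manip.read_state(); o=s["eef_pos"]
red=((h[...,0]<9)|(h[...,0]>171))&(h[...,1]>110)&(h[...,2]>25)&(np.hypot(P[...,0]-o[0],P[...,1]-o[1])<75)&(P[...,2]>200)
v,u=np.nonzero(red); X=P[red]; print(len(X),np.percentile(X[:,2],[2,20,50,80,98]))
zb=o[2]-3.3; m=red&(abs(P[...,2]-zb)<4); v,u=np.nonzero(m); X=plane(c,np.c_[u,v],zb)[:,:2]; t=X-X.mean(0); a=np.linalg.svd(t,full_matrices=False)[2][0]; a*=np.sign(a[0]); r=(X-o[:2])@a; n=(X-o[:2])@[-a[1],a[0]]; print("bar ang",np.degrees(np.arctan2(a[1],a[0])),"ends",r.min(),r.max(),"lat",np.median(n),"tool",np.degrees(s["eef_rot"]),len(X))
E
```

```text
19.5 [466.8 201.7 251. ] [ 1.80e+02 -1.00e-01  2.72e+01] F [-0.51 -0.65 -1.16] M [-0.047  0.172  0.043] gap 14.2 29.998852014541626 j6 1.4317402226669844 e 0.00023568904907733668
3316 [246.61538289 248.10562856 278.85729557 279.93394954 281.1251875 ]
bar ang 26.950798321302297 ends -42.47941659052655 50.15295387703175 lat -0.12275351074526973 tool [-1.79990680e+02  5.74472982e-02  2.72047143e+01] 934
```

The key is held square: bar at 27.0°, one end 50.2 mm from the tool, lateral offset -0.1. Moving above the nut.

Call:
{"name": "jog_arm", "arguments": {
  "plan": [0.1277,-0.3227,0,0,0,-7.2,0.1277,-0.3227,0,0,0,-7.2,0.1277,-0.3227,0,0,0,-7.2,0.1277,-0.3227,0,0,0,-7.2,0.1277,-0.3227,0,0,0,-7.2,0.1277,-0.3227,0,0,0,-7.2,0.1277,-0.3227,0,0,0,-7.2,0.1277,-0.3227,0,0,0,-7.2,0.1277,-0.3227,0,0,0,-7.2,0.1277,-0.3227,0,0,0,-7.2,0.1277,-0.3227,0,0,0,-7.2,0.1277,-0.3227,0,0,0,-7.2]
}}

```text
clock: 20.75
eef_pos: [594.5, -120.0, 250.6]
eef_rot: [3.142, -0.0, 0.35]
wrist_force: [-0.6, 0.2, -0.9]
finger_gap: 14.0
finger_force: 30.0
```

```bash
python3 st.py
python3 - <<'E'
from h import *
c,p,d=grab("wrist"); np.savez("wk3",p=p,d=d,c=c); save("w6.png",cv2.resize(p[100:350,150:370],None,fx=2.4,fy=2.4,interpolation=cv2.INTER_CUBIC))
E
```

```text
20.75 [ 594.5 -120.   250.6] [180.   -0.   20.1] F [-0.62  0.21 -0.86] M [-0.028  0.17   0.078] gap 14.0 29.998871684074402 j6 0.9606954292128709 e 0.006749046442564577
```

View pics/w6.png

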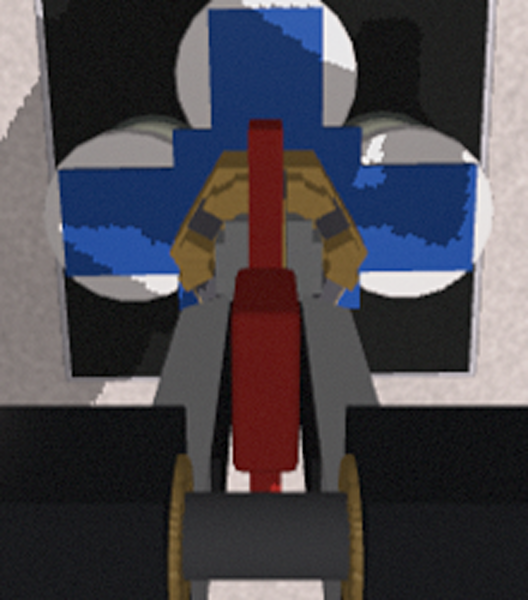

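The bar sits at crop columns 250–282. The gap between the stud halves is centred near 268, so the bar is about 0.7 mm left of it, which matches the remaining settling in y. Lowering until the bar just enters the slots, then checking forces.

Call:
{"name": "jog_arm", "arguments": {
  "plan": [0,0,0,0,0,-0.2,0,0,0,0,0,-0.2,0,0,-0.012,0,0,-0.2,0,0,-0.024,0,0,-0.2,0,0,-0.032,0,0,-0.2,0,0,-0.036,0,0,-0.2,0,0,-0.036,0,0,-0.2]
}}

```text
clock: 21.5
eef_pos: [594.4, -121.0, 213.5]
eef_rot: [-3.141, 0.001, 0.346]
wrist_force: [-0.9, -0.0, -0.4]
finger_gap: 13.8
finger_force: 30.0
```

```bash
python3 st.py
```

```text
21.5 [ 594.4 -121.   213.5] [-1.80e+02  1.00e-01  1.98e+01] F [-0.86 -0.01 -0.36] M [-0.042  0.109 -0.065] gap 13.8 29.998883306980133 j6 0.9639824916740699 e 6.630339157709386e-06
```

Call:
{"name": "jog_arm", "arguments": {
  "plan": [0,0,-0.003,0,0,0,0,0,-0.006,0,0,0,0,0,-0.008,0,0,0,0,0,-0.0085,0,0,0,0,0,-0.0085,0,0,0]
}}

```text
clock: 22.0
eef_pos: [594.6, -121.0, 205.9]
eef_rot: [-3.142, -0.0, 0.346]
wrist_force: [0.6, -0.2, -0.4]
finger_gap: 13.9
finger_force: 30.0
```

```bash
python3 st.py
```

```text
22.0 [ 594.6 -121.   205.9] [-180.    -0.    19.8] F [ 0.59 -0.15 -0.45] M [0.046 0.159 0.038] gap 13.9 29.998829662799835 j6 0.9639728593923876 e -1.7738886413098953e-05
```

Call:
{"name": "jog_arm", "arguments": {
  "plan": [0,0,-0.0005,0,0,0,0,0,-0.001,0,0,0,0,0,-0.0015,0,0,0,0,0,-0.0015,0,0,0]
}}

```text
clock: 22.4
eef_pos: [594.6, -121.0, 204.6]
eef_rot: [3.141, -0.0, 0.346]
wrist_force: [-1.0, 0.8, 1.1]
finger_gap: 14.0
finger_force: 30.0
```

Call:
{"name": "jog_arm", "arguments": {
  "plan": [0,0,-0.0005,0,0,0,0,0,-0.001,0,0,0,0,0,-0.001,0,0,0]
}}

```text
clock: 22.7
eef_pos: [594.7, -121.0, 204.5]
eef_rot: [3.141, -0.001, 0.346]
wrist_force: [-2.9, 0.7, 8.4]
finger_gap: 13.8
finger_force: 30.0
```

```bash
python3 st.py
```

```text
22.7 [ 594.7 -121.   204.5] [ 1.80e+02 -1.00e-01  1.98e+01] F [-2.87  0.67  8.36] M [ 0.14   0.909 -0.031] gap 13.8 30.001949965953827 j6 0.9640058532184304 e -0.0027353529003448784
```

Contact at 204.5, as predicted for fully home. Unload, release, lift and check.

Call:
{"name": "jog_arm", "arguments": {
  "plan": [0,0,0.0009,0,0,0,0,0,0.0009,0,0,0]
}}

```text
clock: 22.9
eef_pos: [594.7, -121.0, 204.6]
eef_rot: [3.141, -0.0, 0.346]
wrist_force: [-1.3, 0.3, 3.6]
finger_gap: 14.0
finger_force: 30.0
```

Call:
{"name": "jog_arm", "arguments": {
  "plan": [0,0,0,0,0,0,0,0,0,0,0,0,0,0,0,0,0,0,0,0,0,0,0,0,0,0,0,0,0,0,0,0,0,0,0,0,0,0,0.03,0,0,0,0,0,0.07,0,0,0,0,0,0.11,0,0,0,0,0,0.12,0,0,0,0,0,0.12,0,0,0,0,0,0.12,0,0,0],
  "claw": 0.06
}}

```text
clock: 24.1
eef_pos: [594.3, -120.9, 322.6]
eef_rot: [-3.14, 0.002, 0.346]
wrist_force: [0.2, -0.5, -0.4]
finger_gap: 60.2
finger_force: 0.0
```

```bash
python3 st.py
python3 - <<'E'
from h import *
c,p,d=grab("wrist"); h=cv2.cvtColor(p,cv2.COLOR_RGB2HSV); P=cloud(c,d)
red=((h[...,0]<9)|(h[...,0]>171))&(h[...,1]>110)&(h[...,2]>25)&(np.hypot(P[...,0]-594.6,P[...,1]+121)<60)
for z0 in(201.5,233.5):
    m=red&(abs(P[...,2]-z0)<4); v,u=np.nonzero(m); X=plane(c,np.c_[u,v],z0)[:,:2]; a=np.linalg.svd(X-X.mean(0),full_matrices=False)[2][0]
    s=(X-(594.6,-121))@a*np.sign(a[0]); print(z0,np.median(P[m][:,2]),np.degrees(np.arctan2(a[1],a[0])),np.percentile(s,[1,99]),len(X))
save("w7.png",p)
E
```

```text
24.1 [ 594.3 -120.9  322.6] [-1.799e+02  1.000e-01  1.980e+01] F [ 0.16 -0.51 -0.35] M [-0.001  0.096  0.012] gap 60.2 0.0 j6 0.963991080430453 e -0.0001050324976858974
201.5 201.277486306303 -160.3713914424838 [-49.69772066  49.05256696] 477
233.5 233.124425572488 -160.3841984877301 [-17.72111884  18.08665744] 669
```

View pics/w7.png

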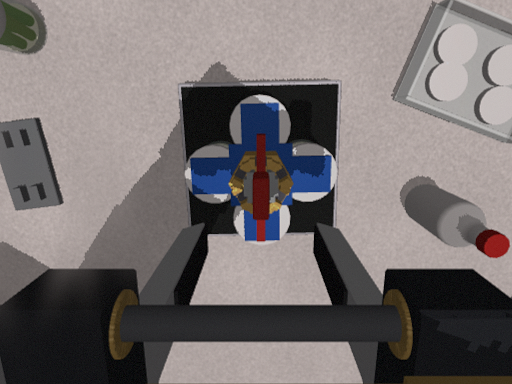

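The key lies across the nut from (261,135) to (261,240). Its bar top is at 201.3, which is floor + 20, so it is fully home and centred. The bottle and jars are undisturbed.

```bash
python3 -c "
from cell import manip
print(manip.sign_off())"
```

```text
the job is handed in; nothing more can be done
None
```

I tightened the nut, lined its slots up with the stud slot, seated the key fully home and handed the job in at about 24 s. The one doubtful point is the torque at the slot before: about 0.13–0.14 N m above free by noisy readings, against 0.15 for firmly tight, so I went on one slot (60°) further.

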